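# Hang the sole pattern on the rail at its mark

### The arm

A 6-joint arm with a two-finger parallel gripper is mounted at the origin on a cart in front of the work surface, level with it; the furniture and walls round the work are solid. World frame = base frame: x ahead of the robot, y to its left, z up, the work surface at z = 0. Lengths are in m, angles in degrees, forces in N, time in s.
With the tool pointing down it reaches from about 0.4 to 0.825 m from the base axis. Payload 7 kg.
Tool frame: the origin (TCP) lies at the very end of the fingers, on their centre line; the grasp point (between the pads) lies 19 mm behind it; z points along the fingers, y is the line along which they close (so a half turn about z gives the same grasp; the last joint's range is limited). The gripper opens to 88 mm and grips with 3 to 60 N. Pads are 19 mm wide; open, the fingers measure 130 mm over their backs; the gripper's body (78 mm by 193 mm) begins 47 mm behind the grasp point.
Start: joints at [-51.331, 20.546, 0.682, 0, -70.136, -16.507], TCP at [0.255, -0.625, 0.201] pointing down, gripper open.
Joint ranges: [-176.03, 176.03], [-82.01, 121.73], [-58.28, 71.71], [-173.87, 95.51], [-174.79, -0.11], [-173.66, 173.66]. Speed limits (degrees/s): [136.94, 136.94, 172.46, 180, 180, 180].

### API

Orientations are given as [roll, pitch, yaw] about the fixed x, y, z axes, in that order (R = Rz(yaw) Ry(pitch) Rx(roll)).
In Python, from plant import get_state, imaging, r, finder gives the robot as it stands.
- The arm moves only by the shell command python3 -m handwheel 'ROWS' [FORCE]. ROWS is JSON, a list of rows, each a list of 5 numbers: the closure, from 0 (fully open) to 1 (shut), then the shift along the world's x, y, z in cm, then the turn about the world's z in degrees. A call has 1 to 8 rows; each row is the pose to reach, as a shift and turn from the pose commanded when the call began; what a row does not reach only later rows make up. A row lasts 1/8 s, in which the tool goes at most 62.5 mm and 10.7 degrees, less where a joint would pass 70% of its speed; a pose out of reach is approached as far as the arm can. A call with a gripper value outside its range is refused whole. The fingers move at their own pace and stop on an object; FORCE is the grip in N (left out, the last holds). Time passes only in rows, so rows that repeat a pose let the fingers close. It gives the time, the measured TCP pose, the force, the opening and the grip force at its end, in the units of the state.
- get_state(): the state, without advancing time (a new reading comes with each control period).
- imaging.capture(name): name is "scene" or "top" or "wrist"; returns (picture, depth): 480x640x3 uint8, red, green, blue; 480x640 float32, m along the optical axis (not along the pixel's ray), 0 where there is no reading.
- imaging.get_calibration(name): a dict with "fx", "fy", "cx", "cy" (pixels), "rvec" (rotation vector, rad) and "tvec" (3), from world to camera coordinates, as OpenCV has them; the wrist camera has in their place "hand_eye" (4x4, takes a point from camera to tool coordinates, whose origin is the TCP and whose axes are the flange's). Camera axes: x right, y down, z forward; pixel columns grow to the right and rows downward; lengths in m; the calibration is good to about 2 mm. A picture is of the moment at which its call begins: read the wrist's pose just before it. get_calibration takes no time and is no camera call.
- r.close_job(): hands the job in; it is judged then, once.
Trained networks look in the newest picture that a camera, given by its name, has taken for a name from the list of things; names that differ only in an ending like _2 or _b are one class to them, and where a whole thing is asked for, a point or a joint stands for the part that bears it (a point fixed in the world has none). Each returns a list of dicts, best first, with "p" (0 to 1); they miss things now and then, are a little off and sometimes report something else, mostly with a low value. They report only what shows in the picture. A call takes as long as a camera call.
- finder.cut_out(camera, query): "region" (480x640 bool, what is visible of it) and "pixel" ([column, row] in pixels, amid what is visible of it).
The state is a dict: "time_s": time; "joints": joint angles; "qd": joint speeds; "joint_torque": joint torques, N m; "tcp_pos": TCP position; "eef_rot": TCP orientation; "contact_force": force on the tool from outside, world axes, zero at the start; "moment": the same for the moment, N m; "gripper_width": finger opening in m; "gripper_force": force on a finger pad.
Only numpy, scipy, OpenCV 4.12 (cv2) and the standard library are available. Lean on these libraries where they do the work, as an engineer would, in place of code of your own. Each camera call takes 0.05 s, during which the arm holds its last target. There are 200 camera calls.

### The job

Take the clog-sole pattern (the foot-shaped plate) out of the stand by its tab and hook it over the rail near the rail's left-hand end, plate on your side. Then slide it along the rail, staying hooked, until it hangs over the brass band, and let go of it. Leave the two other patterns standing where they are.

Things in the scene. Friction and masses are not known exactly. Their poses are not given: they have to be found in the camera images.
- sole_grip (a point): Point to grasp of the clog-sole pattern's hanger: its upright wooden tab, 16 x 16 mm, whose top is 24 mm above this point; below it, 23 mm of clear tab down to a thin collar on the hook's roof. z up, y across the plate (along the stand's row, to lie along the rail once hung), x away from the robot. Freed from the stand by lifting straight up 30 mm or more.
- sole_seat (a point): Where the rail's axis lies in its hook once hung: 40 mm straight below sole_grip, same axes. Steel strap hook 20 mm wide, open downward, its roof two 45 degree slopes that centre on the rail. Legs' inner faces 13 mm to either side: the plate's leg at -x (robot's side), the free leg at +x, flaring out to a brass ball whose underside is 37 mm below this point.
- sole: The sole pattern's hanger, origin and axes as sole_seat. Its 8 mm wooden plate is foot-shaped: round toe up (58 mm wide), narrow waist (34 mm), straight heel (46 mm) below. The plate hangs from the hook's robot-side leg, 28 to 135 mm below the origin; its lowest 30 mm stand in a pocket of the stand. About 0.14 kg, balanced to hang plumb from the tab and on the rail.
- slab_grip (a point): Another hanger with the same hook and tab, same point of its tab; its plate is a plain solid rectangle 70 mm wide. To be left in the stand. The three hangers stand in one row, 100 mm apart, in any order; carry the sole pattern out to the rail side before moving along the row, so as not to hit the others.
- frame_grip (a point): A third hanger with the same hook and tab, same point of its tab; its plate is a rectangular frame 70 mm wide with an open window. To be left in the stand.
- rail_mid (a point): Middle of the rail's axis: a fixed level round steel bar, 14 mm thick, 185 mm above the bench, along this point's y axis (+y towards its left-hand end) between two turned posts at y = +175 and -175 mm, whose tops are 21 mm above the axis. x points away from the robot. A flat gouge, under 30 mm high, lies on the bench below it.
- band: The mark: a thin brass band 12 mm wide round the rail, which the hook slides over; origin at its centre on the rail's axis, y along the rail. It lies 20 to 110 mm right of the rail's middle.

How it is judged:
By the outcome, as a careful person would: the job done as asked, in the order asked, and still so for the second after the job is handed in, with the robot touching nothing.
It also fails if it takes over 48 s, if anything falls off the work surface, if the arm or the gripper's body presses on something with over 40 N, if the wrist force passes 120 N, or if a joint passes its speed limit or range.

## Working session

There is one attempt and no reset: what is moved stays moved. The work goes in short steps, Python scripts to look and compute and a shell command to move; the robot and the scene stay as the last step left them, time stands still between calls to the robot, and variables do not carry over. Pictures are saved under pics/ and viewed, at most 10 in all, crops included, and the job is handed in when it is done.

```bash
ls; mkdir -p pics; cat > h.py <<'E'
import numpy as np, cv2
from scipy.spatial.transform import Rotation as R
from plant import get_state, imaging, r, finder
def cloud(name):
    s=get_state(); pic,d=imaging.capture(name); c=imaging.get_calibration(name)
    v,u=np.mgrid[:480,:640]
    P=np.stack([(u-c['cx'])/c['fx']*d,(v-c['cy'])/c['fy']*d,d],-1)
    if 'hand_eye' in c:
        H=np.array(c['hand_eye']); P=P@H[:3,:3].T+H[:3,3]
        Rt=R.from_euler('xyz',s['eef_rot'],degrees=True).as_matrix()
        W=P@Rt.T+np.array(s['tcp_pos'])
    else:
        Rm=cv2.Rodrigues(np.array(c['rvec'],float))[0]
        W=(P-np.array(c['tvec']).ravel())@Rm
    W[d==0]=np.nan
    return pic,d,W
def save(n,p): cv2.imwrite('pics/'+n,p[...,::-1])
E
python3 - <<'E'
from h import *
print(get_state())
for cam in ['scene','top']:
    pic,d,W=cloud(cam); save(cam+'0.png',pic); np.save(cam+'0.npy',W)
    for q in ['sole','sole_grip','slab_grip','frame_grip','band','rail_mid']:
        for o in finder.cut_out(cam,q)[:2]:
            m=o['region']; print(cam,q,round(o['p'],2),np.round(o['pixel']),m.sum(),np.round(np.nanmedian(W[m],0),3),np.round(np.nanpercentile(W[m],[3,97],axis=0),3).tolist())
E
```

```text
pics
{'time_s': 0.0, 'joints': array([-5.13321889e+01,  2.05894923e+01,  6.34468990e-01, -2.03310551e-02,
       -7.01349993e+01, -1.65082767e+01]), 'qd': array([ 0.02686856,  0.0774418 ,  0.05274644, -0.12622506,  0.00983822,
        0.04492119]), 'joint_torque': array([ 6.00043259e-04, -5.82719064e+01,  2.93059140e+01,  6.99768886e+00,
        6.81325051e-03, -1.37835950e-04]), 'tcp_pos': array([ 0.25439521, -0.62466352,  0.19994926]), 'eef_rot': array([ 1.79908257e+02, -7.25794190e-03, -1.57847383e+02]), 'contact_force': array([0.63591194, 0.23168069, 0.37909777]), 'moment': array([-0.07973447,  0.00662464,  0.02682066]), 'gripper_force': 0.0, 'gripper_width': 0.08750887773692871}
scene sole 0.92 [413. 264.] 1726 [ 0.472 -0.131  0.115] [[0.466, -0.155, 0.043], [0.507, -0.105, 0.207]]
scene sole_grip 0.58 [413. 266.] 1707 [ 0.472 -0.131  0.117] [[0.466, -0.154, 0.046], [0.506, -0.104, 0.208]]
scene slab_grip 0.56 [370. 292.] 2356 [ 0.475 -0.032  0.111] [[0.47, -0.066, 0.046], [0.509, -0.003, 0.208]]
scene frame_grip 0.81 [320. 319.] 2537 [0.479 0.066 0.115] [[0.474, 0.03, 0.041], [0.515, 0.097, 0.209]]
scene rail_mid 0.61 [190. 271.] 6162 [0.623 0.187 0.127] [[0.586, -0.127, 0.005], [0.707, 0.248, 0.201]]
top sole 0.88 [412. 279.] 378 [ 0.487 -0.134  0.147] [[0.467, -0.158, 0.006], [0.518, -0.107, 0.211]]
top sole_grip 0.66 [412. 285.] 344 [ 0.487 -0.134  0.148] [[0.467, -0.148, 0.05], [0.516, -0.11, 0.211]]
top slab_grip 0.85 [366. 283.] 359 [ 0.485 -0.037  0.132] [[0.472, -0.066, 0.073], [0.519, -0.007, 0.212]]
top frame_grip 0.66 [316. 280.] 348 [0.487 0.06  0.134] [[0.476, 0.033, 0.043], [0.522, 0.092, 0.212]]
top rail_mid 0.74 [312. 214.] 2263 [0.63  0.059 0.189] [[0.593, -0.129, 0.015], [0.653, 0.238, 0.205]]
```

View pics/scene0.png

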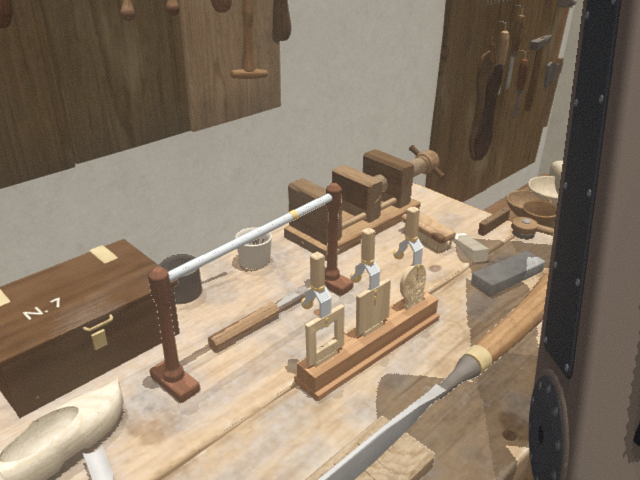

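View pics/top0.png

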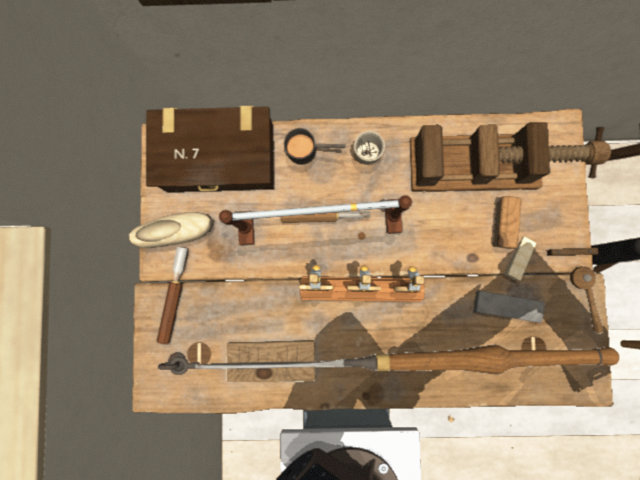

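```bash
python3 - <<'E'
import numpy as np
W=np.load('top0.npy').reshape(-1,3); S=np.load('scene0.npy').reshape(-1,3)
for n,A in (('top',W),('scene',S)):
    x,y,z=A.T
    m=(x>.56)&(x<.7)&(y>-.11)&(y<.22)&(z>.17)&(z<.2)
    a=np.polyfit(y[m],x[m],1); print(n,'rail',m.sum(),a,np.degrees(np.arctan(a[0])),np.percentile(z[m],[5,50,97]))
    for yy in np.arange(-.16,.26,.04):
        q=(x>.56)&(x<.7)&(abs(y-yy)<.02)&(z>.17)&(z<.215)
        if q.sum(): print(round(yy,2),q.sum(),np.round(np.percentile(x[q],[3,50,97]),4),np.round(np.percentile(z[q],97),4))
    for yy in (-.133,-.035,.063):
        q=(abs(y-yy)<.05)&(x>.44)&(x<.54)&(z>.185)&(z<.225)
        print('tab',q.sum(),np.round(np.percentile(A[q],[3,50,97],axis=0),4).tolist())
E
```

```text
top rail 1214 [-0.05569952  0.6348815 ] -3.1880531020237544 [0.18611562 0.19060734 0.19456887]
-0.12 192 [0.6296 0.6393 0.6527] 0.2072
-0.08 149 [0.6329 0.6393 0.6464] 0.1941
-0.04 142 [0.6312 0.6369 0.6448] 0.1938
0.0 152 [0.6288 0.6353 0.6425] 0.1942
0.04 142 [0.6263 0.6326 0.6396] 0.1934
0.08 142 [0.6247 0.63   0.6376] 0.1941
0.12 146 [0.6218 0.6283 0.6351] 0.1941
0.16 143 [0.62   0.6258 0.6335] 0.1941
0.2 154 [0.6174 0.623  0.6308] 0.1981
0.24 164 [0.61  0.62  0.634] 0.2069
tab 87 [[0.4833, -0.1447, 0.1912], [0.4908, -0.1363, 0.2095], [0.4983, -0.1302, 0.2125]]
tab 78 [[0.4873, -0.045, 0.1976], [0.4948, -0.0375, 0.2101], [0.5023, -0.0305, 0.2133]]
tab 75 [[0.4912, 0.0533, 0.1967], [0.4987, 0.0602, 0.21], [0.5064, 0.0679, 0.2125]]
scene rail 1790 [-0.05457637  0.63198046] -3.1238965905988696 [0.18130286 0.18980545 0.19359932]
-0.12 318 [0.6286 0.6345 0.6479] 0.2065
-0.08 154 [0.6322 0.6358 0.6429] 0.1931
-0.04 165 [0.6302 0.6334 0.6406] 0.1936
0.0 189 [0.6277 0.6312 0.6399] 0.1934
0.04 190 [0.6257 0.629  0.637 ] 0.1933
0.08 216 [0.6234 0.6267 0.6342] 0.1931
0.12 234 [0.6215 0.6248 0.6321] 0.1931
0.16 251 [0.6194 0.6225 0.6297] 0.1931
0.2 266 [0.617  0.6202 0.628 ] 0.1928
0.24 575 [0.6094 0.6144 0.6272] 0.2064
tab 231 [[0.4822, -0.1438, 0.1858], [0.4866, -0.132, 0.2006], [0.4975, -0.128, 0.2117]]
tab 253 [[0.4857, -0.0428, 0.186], [0.4904, -0.0319, 0.2012], [0.5014, -0.0283, 0.2118]]
tab 297 [[0.4894, 0.0562, 0.1858], [0.4933, 0.0672, 0.2011], [0.5048, 0.071, 0.2113]]
```

The sole is the right-hand pattern: scene (413,264), top (412,279). The band shows at about (295,216) in scene and (353,208) in top. I'll measure the band now and start the approach.

```bash
python3 - <<'E'
import numpy as np,cv2
for n,(u,v) in (('top',(353,208)),('scene',(295,216))):
    W=np.load(n+'0.npy'); im=cv2.imread(f'pics/{n}0.png'); hsv=cv2.cvtColor(im,cv2.COLOR_BGR2HSV)
    m=np.zeros(im.shape[:2],bool); m[v-12:v+12,u-15:u+15]=1
    m&=(hsv[...,1]>110)&(W[...,2]>.175)
    print(n,m.sum(),np.nanmedian(W[m],0),np.nanpercentile(W[m],[3,97],axis=0).tolist())
    P=W.reshape(-1,3)
    for s in(-1,1):
        q=(P[:,2]>.198)&(abs(P[:,0]-.63)<.04)&(s*(P[:,1]-.055)>.15)&(s*(P[:,1]-.055)<.22)
        print('post',np.percentile(P[q],[3,50,97],axis=0).round(4).tolist())
E
python3 -m handwheel '[[0,2,3,6,-5],[0,5,8,9,-10],[0,8,13,9,-15],[0,11,19,9,-20],[0,14,25,9,-24.5],[0,17,31,9,-24.5],[0,19,36,9,-24.5],[0,20,40,9,-24.5]]' 20
```

```text
top 40 [ 0.63528598 -0.01738019  0.19141987] [[0.629857889003538, -0.022707752530481896, 0.18665038617421856], [0.6437671062536242, -0.013314305983573266, 0.19541531506282292]]
post [[0.6314, -0.1287, 0.1984], [0.6412, -0.117, 0.2029], [0.6528, -0.1073, 0.2075]]
post [[0.6122, 0.2199, 0.1983], [0.6217, 0.2301, 0.2029], [0.634, 0.2407, 0.207]]
scene 8 [ 0.62972804 -0.01631407  0.18679223] [[0.6283297514599191, -0.021482588801324715, 0.18490932765055063], [0.6387658709472214, -0.014822637576174337, 0.19183156313180158]]
post [[0.6301, -0.1252, 0.1986], [0.638, -0.1122, 0.2026], [0.6494, -0.1056, 0.2075]]
post [[0.6107, 0.223, 0.1985], [0.6184, 0.2351, 0.2026], [0.6287, 0.2437, 0.207]]
time_s: 1.7
tcp_pos: [0.4553, -0.223, 0.2911]
eef_rot: [180.0, 0.0, 177.7]
contact_force: [0.2, -0.5, -0.0]
gripper_width: 0.0876
gripper_force: 0.0
```

```bash
python3 -m handwheel '[[0,1.5,4,0,0],[0,2,7,0,0],[0,2,7,0,0],[0,2,7,0,0]]' && python3 - <<'E'
from h import *
pic,d,W=cloud('wrist'); save('w1.png',pic); np.save('w1.npy',W)
for q in ['sole_grip','sole','slab_grip','band']:
    for o in finder.cut_out('wrist',q)[:1]:
        m=o['region']; print(q,round(o['p'],2),np.round(o['pixel']),m.sum(),np.round(np.nanpercentile(W[m],[3,50,97],axis=0),4).tolist())
A=W.reshape(-1,3)
for yy in (-.137,-.037):
    q=(abs(A[:,1]-yy)<.02)&(abs(A[:,0]-.493)<.025)&(A[:,2]>.2035)&(A[:,2]<.22)
    if q.sum(): print('tab',q.sum(),np.percentile(A[q],[2,50,98],axis=0).round(4).tolist())
E
```

```text
time_s: 2.2
tcp_pos: [0.4745, -0.1552, 0.291]
eef_rot: [-180.0, 0.0, 177.7]
contact_force: [-0.0, -1.7, -0.1]
gripper_width: 0.0876
gripper_force: 0.0
sole_grip 0.59 [350. 212.] 2838 [[0.4681, -0.1542, 0.0391], [0.4764, -0.1353, 0.1358], [0.5006, -0.1069, 0.2111]]
sole 0.74 [345. 210.] 2819 [[0.4681, -0.1551, 0.0407], [0.476, -0.1352, 0.1366], [0.4989, -0.1067, 0.2111]]
slab_grip 0.96 [455. 207.] 4086 [[0.4717, -0.0691, 0.0403], [0.4807, -0.0401, 0.1249], [0.5182, -0.004, 0.2109]]
tab 489 [[0.4846, -0.1436, 0.2046], [0.491, -0.1362, 0.2103], [0.4999, -0.1287, 0.2118]]
tab 525 [[0.4884, -0.0444, 0.2042], [0.4947, -0.0378, 0.2101], [0.503, -0.0296, 0.2119]]
```

View pics/w1.png

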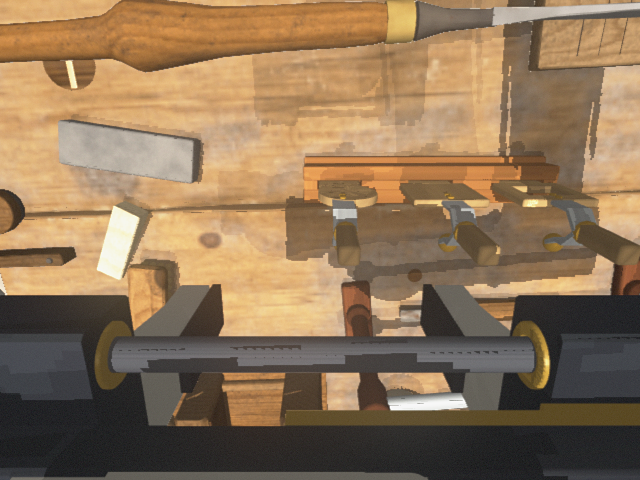

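The sole's tab shows at (348,240) in the wrist view; its centre is about (0.4915, -0.136) with the top at z 0.2105, which agrees with the other cameras. The row's yaw also matches the tool.

```bash
python3 -m handwheel '[[0,1.7,1.9,0,0],[0,1.7,1.9,0,0],[0,1.7,1.9,-4,0],[0,1.7,1.9,-8,0],[0,1.7,1.9,-11,0],[0,1.7,1.9,-12.1,0],[0,1.7,1.9,-12.1,0],[0,1.7,1.9,-12.1,0]]' && python3 -m handwheel '[[0.75,0,0,0,0],[1,0,0,0,0],[1,0,0,0,0],[1,0,0,0,0],[1,0,0,0,0],[1,0,0,0,0]]' 25
```

```text
time_s: 3.45
tcp_pos: [0.4926, -0.1362, 0.1712]
eef_rot: [-180.0, 0.1, 177.7]
contact_force: [0.2, 0.0, -1.1]
gripper_width: 0.0877
gripper_force: 0.0
time_s: 4.2
tcp_pos: [0.4916, -0.1361, 0.1698]
eef_rot: [-180.0, -0.0, 177.7]
contact_force: [0.6, -0.8, -0.9]
gripper_width: 0.0331
gripper_force: 0.0
```

```bash
python3 -m handwheel '[[1,0,0,0,0],[1,0,0,0,0],[1,0,0,0,0],[1,0,0,0,0],[1,0,0,0,0]]'
```

```text
time_s: 4.82
tcp_pos: [0.4916, -0.1361, 0.1698]
eef_rot: [-180.0, -0.0, 177.7]
contact_force: [-0.3, -0.5, -0.2]
gripper_width: 0.0162
gripper_force: 25.0
```

```bash
python3 -m handwheel '[[1,0,0,1.5,0],[1,0,0,4,0],[1,0,0,7,0],[1,0,0,10,0],[1,0,0,12,0],[1,2,0,12,0],[1,4,0,12,0],[1,6.5,0,12,0]]' && python3 -m handwheel '[[1,1,2,0,0],[1,1,6,0,1],[1,1,11,0,2],[1,1,16,0,3.5],[1,1,21,0,5],[1,1,26,0,5.5],[1,1,30,0,5.5],[1,1,31.2,0,5.5]]' && python3 -m handwheel '[[1,0,0,0,0],[1,0,0,0,0]]' && python3 - <<'E'
from h import *
print(get_state()['tcp_pos'])
for cam in ('top','scene','wrist'):
    pic,d,W=cloud(cam); save(cam+'2.png',pic); np.save(cam+'2.npy',W)
E
```

```text
time_s: 5.82
tcp_pos: [0.5575, -0.1361, 0.2896]
eef_rot: [180.0, -0.0, 177.7]
contact_force: [1.0, 0.7, -0.8]
gripper_width: 0.0158
gripper_force: 25.0
time_s: 6.82
tcp_pos: [0.5661, 0.1787, 0.2891]
eef_rot: [-180.0, -0.1, -176.7]
contact_force: [-0.0, 0.3, -1.3]
gripper_width: 0.0158
gripper_force: 25.0
time_s: 7.08
tcp_pos: [0.5665, 0.1751, 0.2898]
eef_rot: [-180.0, -0.0, -176.9]
contact_force: [-0.5, -0.1, -1.3]
gripper_width: 0.0158
gripper_force: 25.0
[0.56651716 0.17511521 0.28982306]
```

View pics/scene2.png

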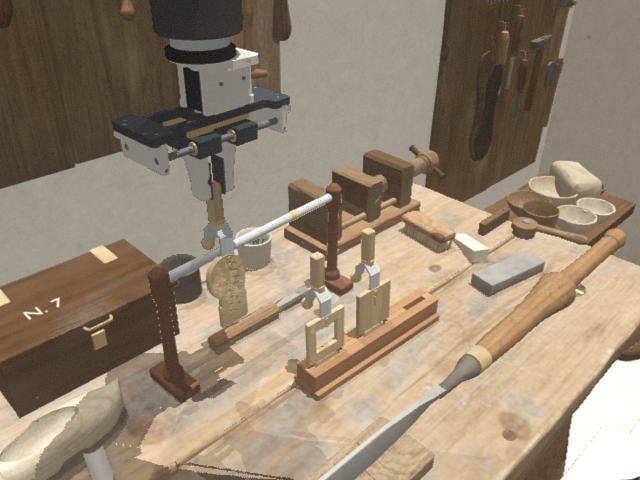

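View pics/wrist2.png

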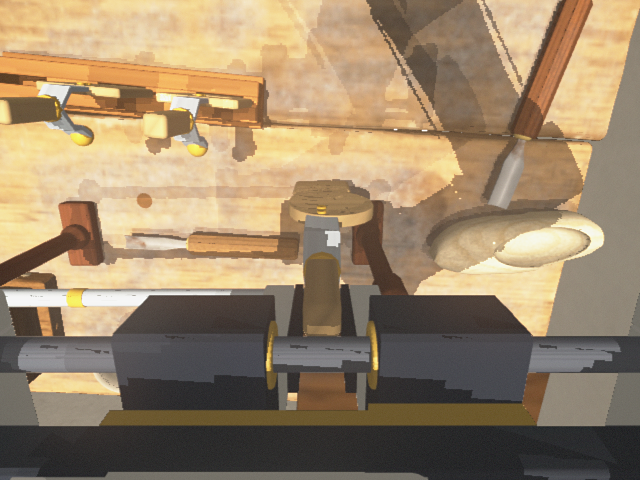

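The sole is held upright with the other two patterns undisturbed (scene: plate at (230,280); wrist: band at (75,297)). I'll use the wrist depth to place the rail and band in the arm's own frame.

```bash
python3 - <<'E'
import numpy as np,cv2
W=np.load('wrist2.npy'); im=cv2.imread('pics/wrist2.png'); hsv=cv2.cvtColor(im,cv2.COLOR_BGR2HSV)
A=W[280:320,:270].reshape(-1,3)
x,y,z=A.T
q=(x>.6)&(x<.68)&(z>.17)&(z<.2)&(y>-.1)
print(q.sum(),np.percentile(z[q],[3,50,97]))
for a in np.arange(-.06,.2,.03):
    m=q&(abs(y-a)<.015)
    if m.sum()>5: print(round(a,2),m.sum(),np.percentile(x[m],[3,50,97]).round(4),z[m].max().round(4), x[m][np.argsort(z[m])[-10:]].mean().round(4))
m=np.zeros(W.shape[:2],bool); m[285:310,55:95]=1
m&=(hsv[...,1]>110)&(W[...,2]>.17)
print('band',m.sum(),np.percentile(W[m],[3,50,97],axis=0).round(4).tolist())
# held hanger: plate, tab
B=W[170:340,280:380].reshape(-1,3); k=(B[:,2]>.10)&(B[:,2]<.28)
for lo in np.arange(.12,.28,.02):
    j=k&(abs(B[:,2]-lo)<.01)
    if j.sum()>5: print('hanger z',round(lo,2),j.sum(),np.percentile(B[j],[3,50,97],axis=0).round(4).tolist())
T=np.load('top2.npy').reshape(-1,3); x,y,z=T.T
E
```

```text
3199 [0.1846952  0.1905435  0.19334709]
-0.06 583 [0.6336 0.6376 0.6466] 0.1945 0.6403
-0.03 680 [0.6315 0.6362 0.6453] 0.1945 0.6373
0.0 669 [0.6303 0.6345 0.642 ] 0.1949 0.6368
0.03 555 [0.6284 0.6322 0.6404] 0.1945 0.6354
0.06 228 [0.6266 0.6281 0.6299] 0.192 0.6288
0.09 240 [0.6251 0.6265 0.6283] 0.1913 0.6271
0.12 239 [0.6235 0.6247 0.6267] 0.1921 0.6255
band 281 [[0.6307, -0.0213, 0.1846], [0.635, -0.0156, 0.1918], [0.6434, -0.0101, 0.194]]
hanger z 0.12 106 [[0.6153, 0.1647, 0.1101], [0.6179, 0.2275, 0.1194], [0.7083, 0.2328, 0.1289]]
hanger z 0.14 247 [[0.5415, 0.154, 0.1313], [0.5431, 0.186, 0.143], [0.6239, 0.2296, 0.1489]]
hanger z 0.16 358 [[0.542, 0.1533, 0.151], [0.5434, 0.176, 0.1619], [0.6182, 0.2257, 0.1697]]
hanger z 0.18 407 [[0.5428, 0.1543, 0.1713], [0.5441, 0.1774, 0.1806], [0.6181, 0.224, 0.1894]]
hanger z 0.2 558 [[0.5431, 0.1523, 0.1915], [0.5445, 0.1788, 0.2011], [0.5463, 0.2053, 0.2095]]
hanger z 0.22 818 [[0.5437, 0.1534, 0.2108], [0.5456, 0.1797, 0.2213], [0.5527, 0.2067, 0.2292]]
hanger z 0.24 857 [[0.5448, 0.1615, 0.2303], [0.5474, 0.1826, 0.2368], [0.5527, 0.2006, 0.2485]]
hanger z 0.26 635 [[0.5476, 0.1649, 0.2511], [0.5489, 0.1742, 0.2657], [0.5527, 0.1835, 0.2698]]
hanger z 0.28 652 [[0.552, 0.1652, 0.2702], [0.5562, 0.1745, 0.2735], [0.5655, 0.1848, 0.2792]]
```

```bash
python3 -m handwheel '[[1,3,0,0,0],[1,5.5,0,0,0],[1,6.1,0,0,0],[1,6.1,0,0,0],[1,6.1,0,-2,0],[1,6.1,0,-4,0],[1,6.1,0,-6,0],[1,6.1,0,-6,0]]' && python3 - <<'E'
from h import *
print(get_state()['tcp_pos'],get_state()['contact_force'])
pic,d,W=cloud('scene'); c=pic[150:350,120:360]; save('s3.png',cv2.resize(c,(720,600),interpolation=cv2.INTER_CUBIC)); np.save('s3.npy',W)
E
```

```text
time_s: 8.22
tcp_pos: [0.6261, 0.1754, 0.2288]
eef_rot: [-179.9, -0.1, -176.8]
contact_force: [0.2, 0.6, -1.8]
gripper_width: 0.0155
gripper_force: 25.0
[0.62611117 0.17538123 0.2288249 ] [ 0.19841744  0.5617304  -1.80897384]
```

View pics/s3.png

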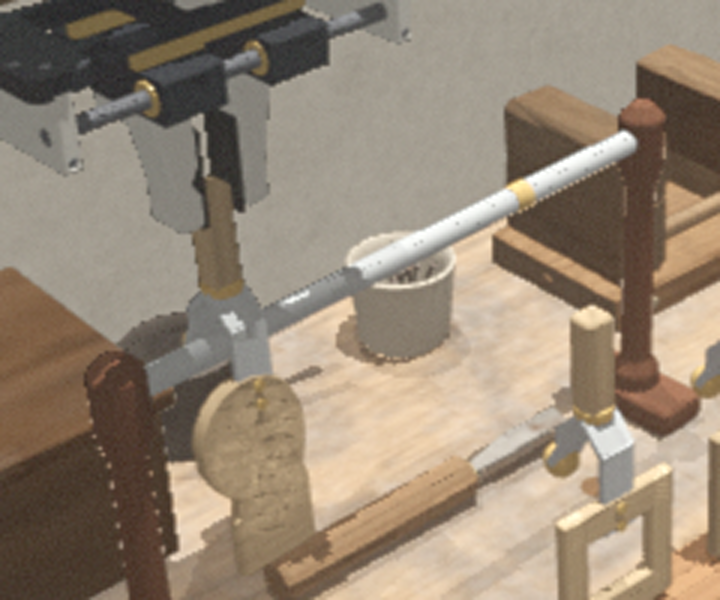

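```bash
python3 - <<'E'
import numpy as np
W=np.load('s3.npy')
for n,(u,v) in dict(collar=(193,247),tabmid=(193,235),tabhi=(193,215),fingertip=(177,223),fingertip2=(180,226),leg=(204,268),plate=(204,290),roof=(197,257),rail=(215,255),plateb=(212,335)).items():
    print(n,np.nanmedian(W[v-1:v+2,u-1:u+2].reshape(-1,3),0).round(4))
for v in range(205,262,4): print(v,W[v,193].round(4))
E
```

```text
collar [0.6163 0.1798 0.2201]
tabmid [0.6173 0.1772 0.2385]
tabhi [0.6187 0.1731 0.2657]
fingertip [0.6191 0.1977 0.2627]
fingertip2 [0.6151 0.1963 0.2602]
leg [0.6064 0.1729 0.1877]
plate [0.6031 0.1778 0.1549]
roof [0.6089 0.1799 0.2077]
rail [0.622  0.1431 0.1878]
plateb [0.6011 0.1747 0.0747]
205 [0.6276 0.166  0.2744]
209 [0.6294 0.1655 0.2676]
213 [0.6195 0.1722 0.2679]
217 [0.6208 0.172  0.2613]
221 [0.6189 0.1738 0.2568]
225 [0.6183 0.1749 0.2514]
229 [0.6179 0.1758 0.2458]
233 [0.6168 0.1771 0.2407]
237 [0.6179 0.1772 0.2341]
241 [0.6184 0.1775 0.2277]
245 [0.6174 0.1788 0.2224]
249 [0.6176 0.1794 0.2163]
253 [0.6152 0.1815 0.2119]
257 [0.6132 0.1834 0.2073]
261 [0.6261 0.1764 0.1916]
```

Hook straddles the rail (crop: collar at (220,290), leg robot-side of the rail), no slip. I'll centre it by 3 mm and lower the rest.

```bash
python3 -m handwheel '[[1,0.3,0,0,0],[1,0.3,0,-0.6,0],[1,0.3,0,-1.2,0],[1,0.3,0,-1.6,0],[1,0.3,0,-1.8,0],[1,0.3,0,-1.8,0],[1,0.3,0,-1.8,0]]' && python3 -m handwheel '[[1,0,0,-0.2,0],[1,0,0,-0.2,0],[1,0,0,-0.2,0]]'
```

```text
time_s: 9.15
tcp_pos: [0.6307, 0.1759, 0.2121]
eef_rot: [180.0, 0.0, -176.8]
contact_force: [-0.0, -0.4, -0.8]
gripper_width: 0.0155
gripper_force: 25.0
time_s: 9.52
tcp_pos: [0.6305, 0.1759, 0.2098]
eef_rot: [-180.0, -0.0, -176.8]
contact_force: [0.6, -1.2, -2.4]
gripper_width: 0.0158
gripper_force: 25.0
```

```bash
python3 -m handwheel '[[1,0,0,-0.1,0],[1,0,0,-0.1,0],[1,0,0,-0.1,0]]' && python3 -m handwheel '[[1,0,0,-0.1,0],[1,0,0,-0.1,0],[1,0,0,-0.1,0]]'
```

```text
time_s: 9.9
tcp_pos: [0.6309, 0.1759, 0.2096]
eef_rot: [180.0, 0.1, -176.8]
contact_force: [-1.1, 0.3, 4.8]
gripper_width: 0.0157
gripper_force: 25.0
time_s: 10.28
tcp_pos: [0.6312, 0.1759, 0.2093]
eef_rot: [180.0, 0.1, -176.8]
contact_force: [-1.4, 0.2, 8.3]
gripper_width: 0.0156
gripper_force: 25.0
```

```bash
python3 -m handwheel '[[1,-0.1,0,0.1,0],[1,-0.05,-0.8,0.1,0],[1,0.03,-2.2,0.1,0],[1,0.11,-3.7,0.1,0],[1,0.19,-5.2,0.1,0],[1,0.27,-6.7,0.1,0],[1,0.35,-8.2,0.1,0],[1,0.43,-9.6,0.1,0]]'
```

```text
time_s: 11.28
tcp_pos: [0.635, 0.0787, 0.2089]
eef_rot: [-180.0, -0.0, -176.9]
contact_force: [0.5, 0.6, -0.7]
gripper_width: 0.016
gripper_force: 25.0
```

```bash
python3 -m handwheel '[[1,0.04,-0.8,0,0],[1,0.12,-2.2,0,0],[1,0.2,-3.7,0,0],[1,0.28,-5.2,0,0],[1,0.36,-6.6,0,0],[1,0.42,-7.6,0,0],[1,0.42,-7.6,0,0],[1,0.42,-7.6,0,0]]' && python3 - <<'E'
from h import *
for cam in ('scene','wrist'):
    print(get_state()['tcp_pos'])
    pic,d,W=cloud(cam); save(cam+'4.png',pic); np.save(cam+'4.npy',W)
    a=cv2.imread(f'pics/{cam}4.png')
s=cv2.imread('pics/scene4.png')[150:300,210:370]; w=cv2.imread('pics/wrist4.png')[170:350,220:460]
cv2.imwrite('pics/c4.png',np.hstack([cv2.resize(s,(400,375),interpolation=2),cv2.resize(w,(400,375),interpolation=2)]))
E
```

```text
time_s: 12.28
tcp_pos: [0.6391, 0.004, 0.2088]
eef_rot: [180.0, -0.0, -176.8]
contact_force: [-0.9, 1.0, -1.6]
gripper_width: 0.0156
gripper_force: 25.0
[0.63912274 0.00403505 0.20882148]
[0.6391117  0.00421202 0.20882664]
```

View pics/c4.png

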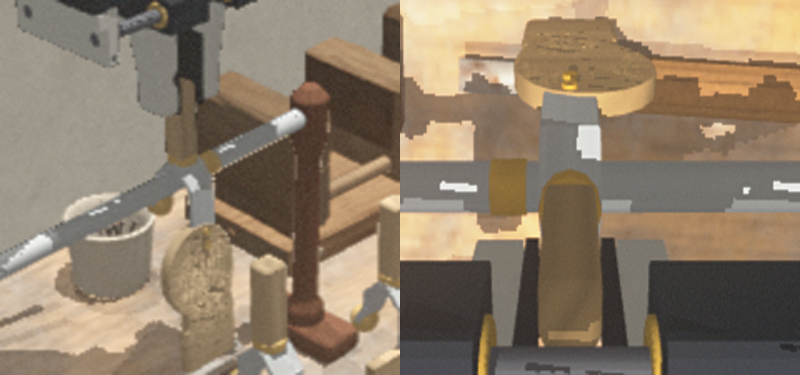

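Left crop: the hook is on the rail just left of the band. Right crop (wrist): band centre at (507,187), hook centre at about x 571, so roughly 20 mm remain. A quick numeric check before the last shift.

```bash
python3 - <<'E'
import numpy as np,cv2
W=np.load('wrist4.npy'); im=cv2.imread('pics/wrist4.png'); hsv=cv2.cvtColor(im,cv2.COLOR_BGR2HSV)
m=np.zeros((480,640),bool); m[244:275,262:304]=1; m&=(hsv[...,1]>110)&(W[...,2]>.17)&(W[...,2]<.2)
print('band',m.sum(),np.percentile(W[m],[2,50,98],axis=0).round(4).tolist())
k=np.zeros((480,640),bool); k[214:258,295:350]=1
for lo,hi in((.165,.18),(.18,.2),(.2,.212)):
    j=k&(W[...,2]>lo)&(W[...,2]<hi)&(W[...,0]<.632)&(hsv[...,1]<90)
    if j.sum()>5: print('hook',lo,j.sum(),np.percentile(W[j],[2,50,98],axis=0).round(4).tolist())
E
```

```text
band 567 [[0.6308, -0.0212, 0.1845], [0.6358, -0.0157, 0.1918], [0.6442, -0.0102, 0.1938]]
hook 0.165 280 [[0.6192, -0.0057, 0.1652], [0.6199, 0.0039, 0.1728], [0.6208, 0.0131, 0.1799]]
hook 0.18 1087 [[0.6201, -0.0072, 0.1812], [0.6259, 0.0043, 0.1893], [0.6317, 0.0182, 0.1956]]
```

```bash
python3 -m handwheel '[[1,0.04,-0.7,0,0],[1,0.08,-1.4,0,0],[1,0.11,-2.0,0,0],[1,0.11,-2.0,0,0],[1,0.06,-2.0,-0.1,0],[1,0.06,-2.0,-0.1,0],[1,0.06,-2.0,-0.1,0]]'
```

```text
time_s: 13.25
tcp_pos: [0.64, -0.0162, 0.2083]
eef_rot: [-180.0, 0.0, -176.8]
contact_force: [-0.6, -0.5, 1.0]
gripper_width: 0.0159
gripper_force: 25.0
```

```bash
python3 -m handwheel '[[0.75,0,0,0,0],[0.6,0,0,0,0],[0.6,0,0,0,0],[0.6,0,0,0,0],[0.6,0,0,0,0],[0.6,0,0,0,0]]' && python3 -m handwheel '[[0.6,0,0,1,0],[0.6,0,0,3,0],[0.6,0,0,6,0],[0.6,0,0,9,0],[0.6,0,0,12,0],[0.6,-4,0,14,0],[0.6,-8,0,14,0],[0.6,-8,0,14,0]]' && python3 - <<'E'
from h import *
for cam in ('scene','wrist'):
    pic,d,W=cloud(cam); save(cam+'5.png',pic); np.save(cam+'5.npy',W)
s=cv2.imread('pics/scene5.png')[140:360,150:430]; w=cv2.imread('pics/wrist5.png')
cv2.imwrite('pics/c5.png',np.vstack([cv2.resize(s,(400,300),interpolation=2),cv2.resize(w,(400,300),interpolation=3)]))
E
```

```text
time_s: 14.0
tcp_pos: [0.6397, -0.0161, 0.2079]
eef_rot: [-180.0, 0.0, -176.8]
contact_force: [-0.7, -0.1, 0.5]
gripper_width: 0.0348
gripper_force: 0.0
time_s: 15.0
tcp_pos: [0.5581, -0.0163, 0.3506]
eef_rot: [180.0, 0.2, -176.8]
contact_force: [0.4, -0.4, 0.9]
gripper_width: 0.0352
gripper_force: 0.0
```

View pics/c5.png

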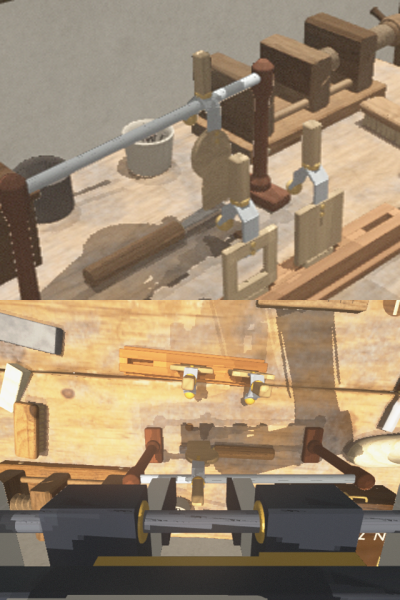

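The sole hangs on the rail with the band hidden under its hook (top crop (205,95)); the other two patterns stand in place. I'll let it settle and check the position and any sway.

```bash
python3 -m handwheel '[[0.6,-3,-4,2,0],[0.6,-6,-8,2,0],[0.6,-6,-8,2,0],[0.6,-6,-8,2,0],[0.6,-6,-8,2,0],[0.6,-6,-8,2,0],[0.6,-6,-8,2,0],[0.6,-6,-8,2,0]]' >/dev/null && python3 - <<'E'
from h import *
for i in range(2):
  for cam in ('scene','wrist','top'):
    pic,d,W=cloud(cam); hsv=cv2.cvtColor(pic,cv2.COLOR_RGB2HSV)
    x,y,z=W[...,0],W[...,1],W[...,2]
    for n,zl,zh in (('tab',.22,.26),('leg',.15,.175),('plate',.06,.14)):
        m=(abs(x-.63)<.03)&(abs(y+.016)<.04)&(z>zl)&(z<zh)
        if m.sum()>8: print(cam,n,m.sum(),np.nanpercentile(W[m],[3,50,97],axis=0).round(4).tolist())
    b=(abs(x-.637)<.012)&(abs(y+.016)<.03)&(z>.18)&(z<.197)&(hsv[...,1]>120)
    print(cam,'yellow',b.sum(),np.nanpercentile(y[b],[0,100]).round(4) if b.sum() else '')
  if i==0: save('scene6.png',cv2.resize(pic,(640,480)))
E
```

```text
scene tab 258 [[0.63, -0.0237, 0.2207], [0.6336, -0.0124, 0.2368], [0.6445, -0.0084, 0.2499]]
scene leg 255 [[0.6158, -0.0274, 0.1507], [0.6197, -0.0131, 0.1582], [0.6557, 0.0052, 0.1743]]
scene plate 932 [[0.6123, -0.0368, 0.0628], [0.6155, -0.0119, 0.1071], [0.6194, 0.0147, 0.1379]]
scene yellow 0 
wrist plate 643 [[0.6142, -0.039, 0.062], [0.616, -0.0156, 0.0878], [0.6193, 0.0132, 0.1291]]
wrist yellow 0 
top tab 97 [[0.6309, -0.0249, 0.2248], [0.6366, -0.0175, 0.2475], [0.6458, -0.0103, 0.2506]]
top leg 63 [[0.6167, -0.0303, 0.1503], [0.6191, -0.0097, 0.156], [0.6287, 0.0043, 0.173]]
top plate 123 [[0.6131, -0.0416, 0.0757], [0.6154, -0.0131, 0.1179], [0.621, 0.0133, 0.1387]]
top yellow 0 
scene tab 257 [[0.6298, -0.0245, 0.221], [0.6337, -0.0125, 0.2372], [0.645, -0.0085, 0.25]]
scene leg 255 [[0.6154, -0.0275, 0.1507], [0.6196, -0.0129, 0.1578], [0.6564, 0.0044, 0.1734]]
scene plate 924 [[0.6124, -0.0372, 0.0631], [0.6153, -0.0117, 0.1074], [0.6196, 0.0144, 0.1379]]
scene yellow 0 
wrist plate 640 [[0.6143, -0.0391, 0.0618], [0.616, -0.0156, 0.0877], [0.619, 0.0133, 0.1287]]
wrist yellow 0 
top tab 100 [[0.6303, -0.0248, 0.2217], [0.6365, -0.0174, 0.2473], [0.6458, -0.0103, 0.2509]]
top leg 62 [[0.6165, -0.0285, 0.1509], [0.6189, -0.0092, 0.1558], [0.6298, 0.0044, 0.1703]]
top plate 124 [[0.613, -0.0416, 0.0728], [0.6153, -0.0133, 0.1168], [0.6206, 0.0133, 0.1374]]
top yellow 0
```

The tab centre is at y -0.0175 in the top camera, the same reading that camera gave for the band. No band shows beside the hook, nothing is swaying and the gripper is clear.

```bash
python3 -c "
from plant import r; print(r.close_job())"
```

```text
the job is handed in; nothing more can be done
None
```

The clog-sole pattern hangs hooked on the rail over the brass band, plate on the robot's side, released and still; the other two patterns stand in the stand, and I handed the job in at about 16 s of robot time.

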